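# Pack the short sample jar and close the case

### The arm

A 6-joint arm with a two-finger parallel gripper is mounted at the origin on the work surface. World frame = base frame: x ahead of the robot, y to its left, z up, the work surface at z = 0. Lengths are in m, angles in rad, forces in N, time in s.
With the tool pointing down it reaches from about 0.35 to 0.875 m from the base axis. Payload 15.5 kg.
Tool frame: the origin (TCP) lies on the centre line of the jaws, within the pads' length; the fingertips stand 19 mm ahead of it and the grasp point (between the pads) is the TCP; z points along the fingers, y is the line along which they close (so a half turn about z gives the same grasp; the last joint's range is limited). The gripper opens to 85 mm and grips with 20 to 120 N. Pads are 22 mm wide; open, the fingers measure 114 mm over their backs; the gripper's body (76 mm by 85 mm) begins 54 mm behind the grasp point. The pads swing forward as they close: fully open they stand 13 mm farther back than shut.
Start: joints at [1.224, 0.494, 1.345, -0, 1.302, -0.096], TCP at [0.156, 0.605, 0.25] pointing down, gripper open.
Joint ranges: [-2.91, 2.91], [-0.82, 2.16], [0.22, 2.67], [-1.22, 4.37], [0.12, 2.79], [-3.08, 3.08]. Speed limits (rad/s): [1.89, 1.89, 2.57, 3.01, 3.01, 3.01].

### API

Orientations are given as a unit quaternion [w, x, y, z].
In Python, from rig import sense, cams, sign_off gives the robot as it stands. The module is installed in compiled form; this text tells all that it offers.
- The arm moves only by the tool apply_moves, never from a script. Its argument "commands" is text: rows parted by semicolons, each of 6 numbers parted by spaces: the shift along the tool's x, y, z in units of 0.12 m (1.0 is 0.12 m), then the turn, a rotation vector about the tool's x, y, z in units of 30 degrees (1.0 is 30 degrees). In form: x y z ax ay az; .... A call has 1 to 8 rows; each row is the pose to reach, as a shift and turn from the pose commanded when the call began, along the tool's axes at that moment; what a row does not reach only later rows make up. A row lasts 1/12 s, in which the tool goes at most 41.7 mm and 7.16 degrees, less where a joint would pass 70% of its speed; a pose out of reach is approached as far as the arm can. A call with a number of a shift or a turn outside -1 to 1 is refused whole. A call with a gripper value outside its range is refused whole. "grip" is the opening, from 0 (shut) to 1 (fully open), set as the call begins (left out, the last holds). The fingers move at their own pace and stop on an object; the grip force is fixed at half the most. Time passes only in rows, so rows that repeat a pose let the fingers close. It gives the time, the measured TCP pose, the force, the opening and the grip force at its end, in the units of the state.
- sense(): the state, without advancing time (a new reading comes with each control period).
- cams.get_image(name): name is "scene" or "top" or "wrist"; returns a dict with "frame" (420x560x3 uint8, red, green, blue), "z_map" (420x560 float32, m along the optical axis (not along the pixel's ray), 0 where there is no reading), "fx", "fy", "cx", "cy" (pixels), "origin" and "attitude" of the camera in the world. Camera axes: x right, y up, looking along -z (the intrinsics and any distortion apply to the point x, -y, -z); pixel columns grow to the right and rows downward; lengths in m; the calibration is good to about 2 mm. A picture is of the moment at which its call begins.
- sign_off(): hands the job in; it is judged then, once.
The state is a dict: "clock": time; "q": joint angles; "dq": joint speeds; "tau": joint torques, N m; "eef_pos": TCP position; "ee_rot": TCP orientation; "ft_force": force on the tool from outside, world axes, zero at the start; "moment": the same for the moment, N m; "gripper_width": finger opening in m; "gripper_force": force on a finger pad.
Only numpy, scipy, OpenCV 4.12 (cv2) and the standard library are available. Lean on these libraries where they do the work, as an engineer would, in place of code of your own. Each camera call takes 0.05 s, during which the arm holds its last target. There are 200 camera calls.

### The job

Pack the short amber jar from the bench into the empty half of the grey sample case, standing upright on the bottom, then put the lid on so that it lies fully down and flat on the rim all round. Of the two white-capped amber jars of the same width, only the short one fits under the lid: leave the tall one standing where it is.

Things in the scene. Friction and masses are not known exactly. Their poses are not given: they have to be found in the camera images.
- case: Open grey plastic case, fixed, 170 (x) x 150 (y) x 80 mm high, walls and bottom 5 mm. Origin: centre of its underside, on the bench; z up. Its -x half is empty, from x -80 to +5 and y -70 to +70 mm, floor 5 mm above the origin: the jar goes there, middle at x -37, y 0. Its +x half holds fixed dark foam with six small black-capped vials, tops 65 mm above the bench.
- lid: Loose grey lid, 0.25 kg, right way up on the bench: plate 190 (x) x 170 (y) x 6 mm; under it a plug 134 x 114 x 6 mm that enters the case with 13 mm play each way; on top a black bar handle along x, 92 mm long, 16 mm wide, 28 to 48 mm above the origin. Origin: centre of the plug's underside; z up. Closed: origin 74 mm above the case's, x axes parallel, either way round.
- jar: The short jar to pack: loose, standing upright, straight-sided amber glass with a paper label and a white cap as wide as the jar; 44 mm diameter, 60 mm high, about 0.12 kg. Origin: centre of its underside, z up.
- tall_jar: Bystander: like the short jar, same 44 mm diameter, but 95 mm high, too tall for the case; standing. Origin: centre of its underside. It, the short jar and a loose amber bottle (52 mm diameter, 125 mm high) stand in a row along x, in any order, about 105 mm apart; a glass beaker stands farther out.

How it is judged:
By the outcome, as a careful person would: the job done as asked, in the order asked, and still so for the second after the job is handed in, with the robot touching nothing.
It also fails if it takes over 69 s, if anything falls off the work surface, if the arm or the gripper's body presses on something with over 40 N, if the wrist force passes 120 N, or if a joint passes its speed limit or range.

## Working session

There is one attempt and no reset: what is moved stays moved. The work goes in short steps, Python scripts to look and compute and a tool call to move; the robot and the scene stay as the last step left them, time stands still between calls to the robot, and variables do not carry over. Pictures are saved under pics/ and viewed, at most 10 in all, crops included, and the job is handed in when it is done.

Besides the shell and the picture viewer there is one more tool, called as name(argument=value, ...) on one line, values as JSON. apply_moves: Moves the arm, as the interface text tells. Its arguments: {"type":"object","properties":{"commands":{"type":"string"},"grip":{"type":"number"}},"required":["commands"]}

```bash
mkdir -p pics; cat > h.py <<'E'
import numpy as np, cv2
from scipy.spatial.transform import Rotation as R
from rig import sense, cams, sign_off
def rot(q): 
    q=np.asarray(q)
    return R.from_quat([q[1],q[2],q[3],q[0]]).as_matrix() if q.size==4 else q
def cloud(im):
    z=im["z_map"]; v,u=np.mgrid[:z.shape[0],:z.shape[1]]
    p=np.stack([(u-im["cx"])/im["fx"]*z,-(v-im["cy"])/im["fy"]*z,-z],-1)
    return p@rot(im["attitude"]).T+im["origin"]
def save(im,n): cv2.imwrite("pics/"+n,im["frame"][:,:,::-1])
E
python3 - <<'E'
from h import *
s=sense(); print(s)
for n in ("top","scene"):
    im=cams.get_image(n); save(im,n+"1.png"); np.savez(n+"1.npz",**im)
    print(n,im["fx"],im["cx"],im["cy"],im["origin"],im["attitude"],[k for k in im], (im["z_map"]==0).mean())
E
```

```text
{'clock': 0.0, 'q': array([ 1.22351431e+00,  4.94152142e-01,  1.34611739e+00,  2.13618727e-05,
        1.30249640e+00, -9.54748735e-02]), 'dq': array([ 0.00025509,  0.00046695, -0.00046224,  0.00116013,  0.00074873,
        0.00021   ]), 'tau': array([ 3.95397990e-03, -8.82163882e+01, -3.83856976e+01,  1.65606093e-04,
        1.04678315e-02, -1.62308940e-06]), 'eef_pos': array([0.15558495, 0.6049868 , 0.2497242 ]), 'ee_rot': array([-1.38856743e-04,  1.25573998e-01,  9.92084083e-01, -5.70060836e-04]), 'ft_force': array([ 0.00332695,  0.24547779, -0.68363298]), 'moment': array([ 0.02890419, -0.05676088,  0.00589663]), 'gripper_force': 0.0, 'gripper_width': 0.085378363344765}
top 439.8005455633222 289.3176554483618 209.8657966247035 [ 0.4680615  -0.00550378  0.98639188] [ 0.70962207  0.02960248 -0.02827185 -0.70339243] ['frame', 'z_map', 'fx', 'fy', 'cx', 'cy', 'origin', 'attitude'] 0.0038435374149659862
scene 432.2394611742682 281.9427169367361 208.73315575733264 [ 0.98740184 -0.42702832  0.58882317] [0.84475219 0.37762309 0.15280888 0.3470504 ] ['frame', 'z_map', 'fx', 'fy', 'cx', 'cy', 'origin', 'attitude'] 0.003813775510204082
```

View pics/top1.png

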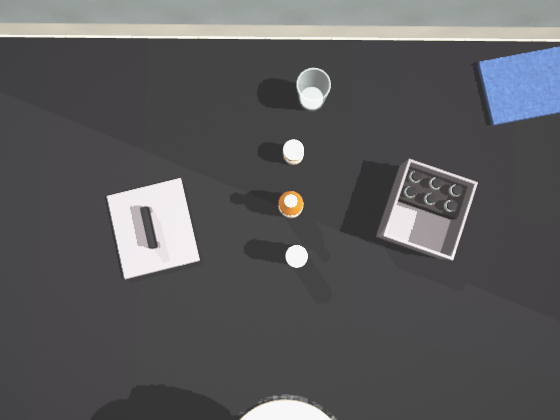

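View pics/scene1.png

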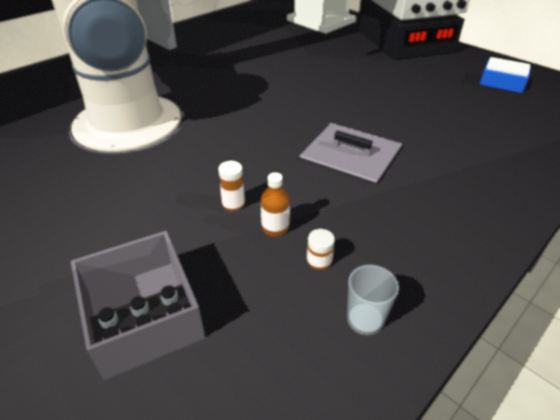

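The top view shows the short jar at about (293,152), the bottle at (291,204), the tall jar at (297,256) and the beaker at (313,88). The lid is at (153,228) with its handle at (149,228), and the case is around (428,210) with its foam on the far (+x) side. The scene view confirms that the shorter jar is the one between the beaker and the bottle.

```bash
python3 - <<'E'
from h import *
def rect(P,m,n):
    c,(w,h),a=cv2.minAreaRect((P[m][:,:2]*1000).astype(np.float32)); print(n,np.round(c,1),np.round([w,h],1),round(a,2),"n",m.sum(),"z",P[m][:,2].mean().round(4))
for n in("top","scene"):
    d=dict(np.load(n+"1.npz")); P=cloud(d); f=d["frame"].astype(int); X,Y,Z=P[...,0],P[...,1],P[...,2]
    bench=(abs(Z)<.015)&(X>.2)&(X<.8)&(abs(Y)<.5); print(n,"bench",np.median(Z[bench]))
    reg=lambda x0,x1,y0,y1:(X>x0)&(X<x1)&(Y>y0)&(Y<y1)
    rect(P,reg(.25,.65,-.5,-.15)&(Z>.074)&(Z<.086),"rim")
    rect(P,reg(.25,.65,.12,.5)&(Z>.006)&(Z<.018),"plate")
    rect(P,reg(.25,.65,.12,.5)&(Z>.036)&(Z<.06),"handle")
    for nm,r in (("far",reg(.54,.64,-.08,.08)),("mid",reg(.43,.52,-.08,.08)),("near",reg(.3,.41,-.08,.08)),("beak",reg(.65,.85,-.15,.06))):
        m=r&(Z>.025); 
        if m.sum()<5: continue
        zt=np.percentile(Z[m],97); t=m&(Z>zt-.006)
        (cx,cy),rr=cv2.minEnclosingCircle((P[t][:,:2]*1000).astype(np.float32)); print(nm,round(zt,4),round(cx,1),round(cy,1),round(rr,1),t.sum())
E
```

```text
top bench 0.00039551601215670473
rim [ 548.4 -295.5] [151.9 170.4] 71.28 n 933 z 0.0798
plate [456.4 267.5] [298.2 343.9] 83.42 n 6121 z 0.012
handle [506.4 299.4] [91.5 17.6] 13.89 n 372 z 0.0467
far 0.1269 558.4 -5.9 12.2 120
mid 0.9864 468.1 -5.5 0.0 904
beak 0.0914 806.8 -51.6 36.2 185
scene bench -0.00013732129447091568
rim [ 546.4 -295.5] [150.  173.9] 71.08 n 1799 z 0.0789
plate [504.7 298.8] [190.8 175.1] 14.12 n 2941 z 0.0114
handle [505.7 297.5] [91.3 21.2] 14.9 n 296 z 0.0442
far 0.1249 557.4 -6.8 13.0 118
mid 0.0958 447.4 -20.0 22.6 267
beak 0.0899 805.8 -52.1 36.5 456
```

```bash
python3 - <<'E'
from h import *
for n in("top","scene"):
    d=dict(np.load(n+"1.npz")); P=cloud(d); X,Y,Z=P[...,0],P[...,1],P[...,2]
    for nm,m in (("short",(X>.61)&(X<.73)&(abs(Y)<.08)&(Z>.053)&(Z<.07)),("tall",(X>.4)&(X<.5)&(abs(Y)<.08)&(Z>.088)&(Z<.11))):
        (cx,cy),rr=cv2.minEnclosingCircle((P[m][:,:2]*1000).astype(np.float32)); print(n,nm,cx,cy,rr,m.sum(),P[m][:,2].mean())
    m=(X>.35)&(X<.65)&(Y>.15)&(Y<.45)&(Z>.007)&(Z<.018)&(np.hypot(X-.506,Y-.298)<.16)
    print("plate",cv2.minAreaRect((P[m][:,:2]*1000).astype(np.float32)))
s=sense(); T=rot(s["ee_rot"]); print(T.round(4))
c,sn=np.cos(-.326),np.sin(-.326)
print("place",548-37*c,-295.5-37*sn)
E
```

```text
top short 674.9806518554688 -10.335946083068848 21.96735954284668 320 0.06012528728549547
top tall 448.9227294921875 -18.85652732849121 21.6383056640625 365 0.09501205753218243
plate ((523.8204956054688, 304.10662841796875), (225.44068908691406, 170.76754760742188), 14.332672119140625)
scene short 672.5935668945312 -12.262584686279297 23.059268951416016 416 0.05904565832667671
scene tall 447.06365966796875 -19.697402954101562 22.961589813232422 292 0.09398272634138252
plate ((504.66326904296875, 298.8391418457031), (190.84719848632812, 175.0784454345703), 14.122753143310547)
[[-9.685e-01  2.491e-01 -4.000e-04]
 [ 2.491e-01  9.685e-01 -1.100e-03]
 [ 1.000e-04 -1.100e-03 -1.000e+00]]
place 512.9487550772965 -283.6505177594695
```

apply_moves(commands="-.25 -.18 0 0 0 0;-.5 -.36 0 0 0 0;-.75 -.535 0 0 0 0;-1 -.714 0 0 0 0", grip=1)

```text
clock: 0.43
eef_pos: [0.2511, 0.491, 0.25]
ee_rot: [-0.0, 0.125, 0.992, -0.0]
ft_force: [1.5, 0.8, 0.4]
gripper_width: 0.0858
gripper_force: 0.0
```

apply_moves(commands="-.25 -.18 0 0 0 0;-.5 -.36 0 0 0 0;-.75 -.535 0 0 0 0;-1 -.714 0 0 0 0")

```text
clock: 0.77
eef_pos: [0.3462, 0.378, 0.2502]
ee_rot: [-0.0, 0.125, 0.992, -0.0]
ft_force: [1.4, 0.4, -0.6]
gripper_width: 0.0855
gripper_force: 0.0
```

apply_moves(commands="-.25 -.18 0 0 0 0;-.5 -.36 0 0 0 0;-.75 -.535 0 0 0 0;-1 -.714 0 0 0 0")

```text
clock: 1.1
eef_pos: [0.4411, 0.265, 0.2502]
ee_rot: [-0.0, 0.126, 0.992, -0.0]
ft_force: [0.8, -0.3, 0.3]
gripper_width: 0.085
gripper_force: 0.0
```

apply_moves(commands="-.25 -.18 0 0 0 0;-.5 -.36 0 0 0 0;-.75 -.535 0 0 0 0;-1 -.714 0 0 0 0")

```text
clock: 1.43
eef_pos: [0.536, 0.1521, 0.2501]
ee_rot: [-0.0, 0.126, 0.992, -0.0]
ft_force: [0.7, 0.7, -0.4]
gripper_width: 0.0853
gripper_force: 0.0
```

apply_moves(commands="-.25 -.18 0 0 0 0;-.5 -.36 0 0 0 0;-.75 -.535 0 0 0 0;-1 -.714 0 0 0 0;-1 -.714 0 0 0 0;-1 -.714 0 0 0 0")

```text
clock: 1.93
eef_pos: [0.6307, 0.0393, 0.2495]
ee_rot: [-0.0, 0.127, 0.992, -0.0]
ft_force: [-0.7, 1.7, -0.4]
gripper_width: 0.0854
gripper_force: 0.0
```

```bash
cat >> h.py <<'E'
def go(x,y,z,yaw):
    "shift/turn in move units to bring TCP to x,y,z with tool y at yaw deg, tool down"
    s=sense(); T=rot(s["ee_rot"]); a=np.radians(yaw)
    ty=np.array([np.cos(a),np.sin(a),0]); tz=np.array([0,0,-1.]); G=np.stack([np.cross(ty,tz),ty,tz],1)
    print("t",round(float(s["clock"]),2),"pos",s["eef_pos"].round(4),"yaw",np.degrees(np.arctan2(T[1,1],T[0,1])).round(2),"F",s["ft_force"].round(1),"w",round(float(s["gripper_width"]),4),"q",s["q"].round(2))
    print("shift",(T.T@(np.array([x,y,z])-s["eef_pos"])/.12).round(3),"turn",(R.from_matrix(T.T@G).as_rotvec(degrees=True)/30).round(3))
E
python3 -c "
from h import *
go(.674,-.011,.25,71.3)"
```

```text
t 1.93 pos [0.6307 0.0393 0.2495] yaw 75.43 F [-0.7  1.7 -0.4] w 0.0854 q [-0.03  0.5   1.33 -0.    1.31 -1.35]
shift [-0.455 -0.315 -0.004] turn [-0.    -0.001  0.138]
```

Batching works. I'll go above the jar, then down to z 0.13.

apply_moves(commands="-.15 -.1 0 0 0 .07;-.3 -.21 0 0 0 .138;-.455 -.315 0 0 0 .138;-.455 -.315 .25 0 0 .138;-.455 -.315 .5 0 0 .138;-.455 -.315 .75 0 0 .138;-.455 -.315 .9 0 0 .138;-.455 -.315 .9 0 0 .138")

```text
clock: 2.6
eef_pos: [0.6706, -0.008, 0.1381]
ee_rot: [-0.004, 0.161, 0.987, -0.0]
ft_force: [-0.7, -0.4, -0.6]
gripper_width: 0.086
gripper_force: 0.0
```

```bash
python3 -c "
from h import *
im=cams.get_image('wrist'); save(im,'w1.png'); P=cloud(im); X,Y,Z=P[...,0],P[...,1],P[...,2]
m=(X>.61)&(X<.73)&(abs(Y)<.08)&(Z>.05)&(Z<.07)
print(cv2.minEnclosingCircle((P[m][:,:2]*1000).astype(np.float32)),m.sum())
go(.674,-.011,.04,71.3)"
```

```text
((674.46923828125, -10.411170959472656), 21.952913284301758) 3439
t 2.65 pos [ 0.6718 -0.0082  0.1406] yaw 71.48 F [ 0.1 -0.6  1.4] w 0.085 q [-0.1   0.67  1.33  0.    1.14 -1.35]
shift [-0.028 -0.016  0.839] turn [-0.002 -0.008  0.006]
```

View pics/w1.png

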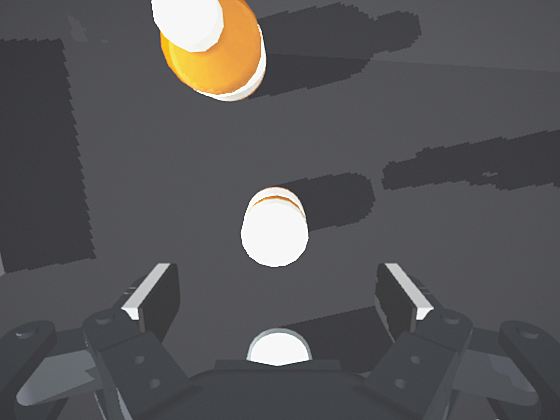

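The wrist view shows the short jar at (274,232) between the open pads, and the bottle at (215,45) on the camera side. I'll check the camera's clearance from the bottle before going down.

```bash
python3 -c "
from h import *
im=cams.get_image('wrist'); print(im['origin'])
go(.6745,-.0105,.04,71.3)"
```

```text
[0.60781808 0.01414609 0.26522973]
t 2.7 pos [ 0.6731 -0.0084  0.1425] yaw 71.48 F [0.8 0.  0.4] w 0.0855 q [-0.1   0.67  1.33  0.    1.15 -1.35]
shift [-0.018 -0.012  0.854] turn [-0.    -0.002  0.006]
```

apply_moves(commands="-.018 -.016 .15 0 0 0;-.018 -.016 .3 0 0 0;-.018 -.016 .45 0 0 0;-.018 -.016 .6 0 0 0;-.018 -.016 .7 0 0 0;-.018 -.016 .8 0 0 0;-.018 -.016 .85 0 0 0;-.018 -.016 .85 0 0 0")

```text
clock: 3.37
eef_pos: [0.6747, -0.0116, 0.0398]
ee_rot: [-0.0, 0.161, 0.987, -0.0]
ft_force: [-0.3, 0.5, -0.3]
gripper_width: 0.0856
gripper_force: 0.0
```

apply_moves(commands="0 0 0 0 0 0;0 0 0 0 0 0;0 0 0 0 0 0;0 0 0 0 0 0;0 0 0 0 0 0;0 0 0 0 0 0;0 0 0 0 0 0;0 0 0 0 0 0", grip=0)

```text
clock: 4.03
eef_pos: [0.6754, -0.0119, 0.0413]
ee_rot: [0.001, 0.161, 0.987, 0.0]
ft_force: [-1.7, 0.7, 8.1]
gripper_width: 0.0427
gripper_force: 60.3
```

apply_moves(commands="0 0 0 0 0 0;0 0 0 0 0 0;0 0 0 0 0 0;0 0 0 0 0 0")

```text
clock: 4.37
eef_pos: [0.6754, -0.0119, 0.0414]
ee_rot: [0.001, 0.161, 0.987, 0.0]
ft_force: [-1.7, 0.0, 7.9]
gripper_width: 0.0428
gripper_force: 60.3
```

Gripped. Now I'll lift it.

apply_moves(commands="0 0 -.1 0 0 0;0 0 -.25 0 0 0;0 0 -.45 0 0 0;0 0 -.65 0 0 0;0 0 -.8 0 0 0;0 0 -.95 0 0 0;0 0 -1 0 0 0;0 0 -1 0 0 0")

```text
clock: 5.03
eef_pos: [0.6758, -0.0119, 0.1626]
ee_rot: [0.002, 0.161, 0.987, 0.0]
ft_force: [0.2, -0.5, -0.8]
gripper_width: 0.0428
gripper_force: 61.0
```

```bash
python3 -c "
from h import *
go(.513,-.2835,.17,71.3)"
```

```text
t 5.03 pos [ 0.6758 -0.0119  0.1626] yaw 71.43 F [ 0.2 -0.5 -0.8] w 0.0428 q [-0.11  0.65  1.31 -0.    1.18 -1.35]
shift [ 0.566 -2.577 -0.065] turn [0.001 0.006 0.004]
```

apply_moves(commands=".02 -.07 0 0 0 0;.05 -.2 0 0 0 0;.08 -.36 -.02 0 0 0;.11 -.52 -.04 0 0 0;.15 -.68 -.06 0 0 0;.19 -.86 -.06 0 0 0")

```text
clock: 5.53
eef_pos: [0.6187, -0.1039, 0.1666]
ee_rot: [-0.001, 0.161, 0.987, 0.0]
ft_force: [0.5, 0.6, -1.1]
gripper_width: 0.0429
gripper_force: 61.0
```

apply_moves(commands=".04 -.17 0 0 0 0;.08 -.35 0 0 0 0;.11 -.52 0 0 0 0;.15 -.69 0 0 0 0;.19 -.86 0 0 0 0")

```text
clock: 5.95
eef_pos: [0.5637, -0.1944, 0.1663]
ee_rot: [-0.001, 0.162, 0.987, 0.0]
ft_force: [1.1, -0.3, -0.8]
gripper_width: 0.0428
gripper_force: 61.0
```

apply_moves(commands=".04 -.17 0 0 0 0;.08 -.35 0 0 0 0;.11 -.52 0 0 0 0;.14 -.67 0 0 0 0;.17 -.79 0 0 0 0;.19 -.86 0 0 0 0;.19 -.86 0 0 0 0;.19 -.86 0 0 0 0")

```text
clock: 6.62
eef_pos: [0.5108, -0.2836, 0.167]
ee_rot: [-0.001, 0.162, 0.987, 0.0]
ft_force: [0.4, 0.0, -0.5]
gripper_width: 0.043
gripper_force: 61.0
```

```bash
python3 -c "
from h import *
go(.513,-.2835,.047,71.3)
im=cams.get_image('top'); save(im,'top2.png'); P=cloud(im); X,Y,Z=P[...,0],P[...,1],P[...,2]
im=cams.get_image('scene'); save(im,'scene2.png')
P=cloud(im); X,Y,Z=P[...,0],P[...,1],P[...,2]
f=im['frame'].astype(int); m=(np.hypot(X-.513,Y+.2835)<.03)&(Z>.09)&(Z<.2)&(f.min(2)>150)
print(m.sum(), P[m].min(0),P[m].max(0))"
```

```text
t 6.62 pos [ 0.5108 -0.2836  0.167 ] yaw 71.37 F [ 0.4  0.  -0.5] w 0.043 q [-0.61  0.53  1.54  0.    1.07 -1.85]
shift [-0.019  0.006  1.   ] turn [ 0.001 -0.002  0.002]
893 [ 0.49524115 -0.30470269  0.13351814] [ 0.53245872 -0.26192161  0.18790002]
```

View pics/scene2.png

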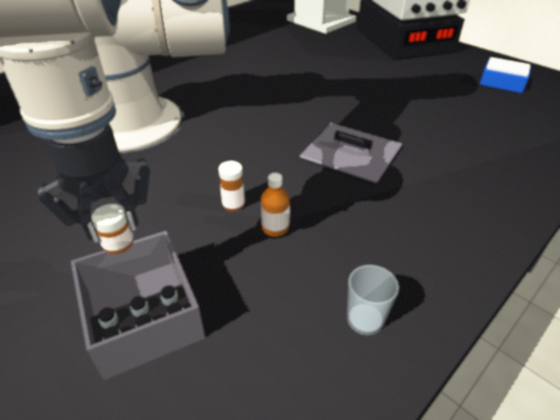

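The jar is held upright at about (113,228), above the empty half of the case. Lowering it now.

apply_moves(commands="-.01 .003 .08 0 0 0;-.02 .006 .22 0 0 0;-.02 .006 .38 0 0 0;-.02 .006 .54 0 0 0;-.02 .006 .7 0 0 0;-.02 .006 .84 0 0 0;-.02 .006 .93 0 0 0;-.02 .006 .96 0 0 0")

```text
clock: 7.38
eef_pos: [0.5136, -0.2825, 0.0502]
ee_rot: [-0.001, 0.161, 0.987, 0.001]
ft_force: [0.4, 0.1, -0.3]
gripper_width: 0.0426
gripper_force: 61.0
```

apply_moves(commands="0 0 0 0 0 0;0 0 .015 0 0 0;0 0 .03 0 0 0;0 0 .04 0 0 0;0 0 .045 0 0 0;0 0 .045 0 0 0;0 0 .045 0 0 0")

```text
clock: 7.97
eef_pos: [0.5141, -0.2837, 0.0471]
ee_rot: [0.0, 0.161, 0.987, -0.0]
ft_force: [0.2, -1.5, 0.2]
gripper_width: 0.043
gripper_force: 61.0
```

apply_moves(commands="0 0 .006 0 0 0;0 0 .012 0 0 0;0 0 .015 0 0 0;0 0 .015 0 0 0;0 0 .015 0 0 0")

```text
clock: 8.38
eef_pos: [0.5142, -0.2837, 0.0463]
ee_rot: [0.0, 0.161, 0.987, -0.0]
ft_force: [-5.5, 3.8, 22.4]
gripper_width: 0.0428
gripper_force: 63.4
```

apply_moves(commands="0 0 -.006 0 0 0;0 0 -.006 0 0 0;0 0 -.006 0 0 0")

```text
clock: 8.63
eef_pos: [0.5142, -0.2837, 0.0463]
ee_rot: [0.0, 0.161, 0.987, -0.0]
ft_force: [-2.9, 2.4, 11.8]
gripper_width: 0.0428
gripper_force: 61.8
```

apply_moves(commands="0 0 0 0 0 0;0 0 0 0 0 0;0 0 0 0 0 0;0 0 0 0 0 0;0 0 0 0 0 0;0 0 0 0 0 0", grip=0.75)

```text
clock: 9.13
eef_pos: [0.514, -0.2835, 0.0457]
ee_rot: [-0.0, 0.161, 0.987, 0.0]
ft_force: [-0.0, -0.0, 0.0]
gripper_width: 0.0639
gripper_force: 0.0
```

apply_moves(commands="0 0 -.05 0 0 0;0 0 -.13 0 0 0;0 0 -.25 0 0 0;0 0 -.4 0 0 0;0 0 -.6 0 0 0;0 0 -.8 0 0 0;0 0 -1 0 0 0;0 0 -1 0 0 0")

```text
clock: 9.8
eef_pos: [0.5158, -0.2847, 0.1712]
ee_rot: [0.003, 0.161, 0.987, -0.002]
ft_force: [1.4, -0.9, 1.0]
gripper_width: 0.0639
gripper_force: 0.0
```

```bash
python3 -c "
from h import *
im=cams.get_image('wrist'); save(im,'w2.png'); P=cloud(im); X,Y,Z=P[...,0],P[...,1],P[...,2]
m=(np.hypot(X-.513,Y+.2835)<.04)&(Z>.055)&(Z<.085)&(im['frame'].min(2)>150)
print(cv2.minEnclosingCircle((P[m][:,:2]*1000).astype(np.float32)),m.sum(),P[m].min(0),P[m].max(0), np.linalg.lstsq(np.c_[P[m][:,:2],np.ones(m.sum())],P[m][:,2],rcond=None)[0])
go(.506,.2985,.20,104.1)"
```

```text
((513.10546875, -282.42669677734375), 21.9113712310791) 2785 [ 0.49140041 -0.30419252  0.05528721] [ 0.5347604  -0.2606808   0.06818203] [ 0.03293313 -0.01268499  0.04506085]
t 9.85 pos [ 0.5152 -0.2843  0.1691] yaw 71.44 F [ 0.2 -0.7 -0.1] w 0.064 q [-0.61  0.53  1.54  0.    1.07 -1.85]
shift [ 1.618  4.58  -0.272] turn [-0.005  0.009 -1.089]
```

View pics/w2.png

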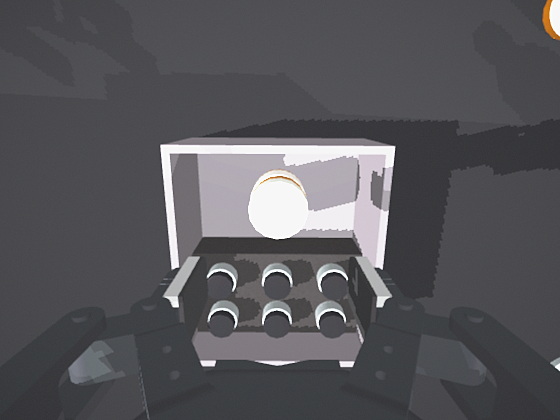

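The jar stands upright in the empty half, with its cap at pixel (278,208) and its centre at (513,-282) mm. Next is the lid.

apply_moves(commands=".06 .15 -.1 0 0 0;.15 .4 -.2 0 0 0;.24 .65 -.27 0 0 0;.324 .916 -.27 0 0 0", grip=1)

```text
clock: 10.18
eef_pos: [0.5122, -0.1663, 0.1995]
ee_rot: [0.001, 0.162, 0.987, -0.0]
ft_force: [1.1, 0.0, -0.5]
gripper_width: 0.0852
gripper_force: 0.0
```

apply_moves(commands=".08 .23 0 0 0 0;.16 .46 0 0 0 0;.24 .69 0 0 0 0;.324 .916 0 0 0 0")

```text
clock: 10.52
eef_pos: [0.5098, -0.0489, 0.1981]
ee_rot: [-0.0, 0.161, 0.987, 0.0]
ft_force: [1.0, 0.3, 0.5]
gripper_width: 0.0855
gripper_force: 0.0
```

apply_moves(commands=".08 .23 0 0 0 0;.16 .46 0 0 0 0;.24 .69 0 0 0 0;.324 .916 0 0 0 0")

```text
clock: 10.85
eef_pos: [0.5079, 0.0676, 0.1981]
ee_rot: [-0.0, 0.161, 0.987, -0.0]
ft_force: [1.6, -0.4, 0.2]
gripper_width: 0.0851
gripper_force: 0.0
```

apply_moves(commands=".08 .23 0 0 0 0;.16 .46 0 0 0 0;.24 .69 0 0 0 0;.324 .916 0 0 0 0")

```text
clock: 11.18
eef_pos: [0.5061, 0.1841, 0.198]
ee_rot: [-0.0, 0.161, 0.987, -0.0]
ft_force: [0.7, 0.2, 0.8]
gripper_width: 0.0848
gripper_force: 0.0
```

apply_moves(commands=".08 .23 0 0 0 -.2;.16 .46 0 0 0 -.4;.24 .69 0 0 0 -.6;.324 .916 0 0 0 -.8;.324 .916 0 0 0 -1;.324 .916 0 0 0 -1;.324 .916 0 0 0 -1")

```text
clock: 11.77
eef_pos: [0.5043, 0.2991, 0.1979]
ee_rot: [-0.0, -0.098, 0.995, -0.0]
ft_force: [-0.7, 0.8, -0.0]
gripper_width: 0.0853
gripper_force: 0.0
```

```bash
python3 -c "
from h import *
im=cams.get_image('wrist'); save(im,'w3.png'); P=cloud(im); X,Y,Z=P[...,0],P[...,1],P[...,2]
m=(np.hypot(X-.506,Y-.298)<.07)&(Z>.04)&(Z<.055)
print(cv2.minAreaRect((P[m][:,:2]*1000).astype(np.float32)),m.sum(),P[m][:,2].max())
m=(np.hypot(X-.506,Y-.298)<.14)&(Z>.009)&(Z<.016)
print(cv2.minAreaRect((P[m][:,:2]*1000).astype(np.float32)),m.sum())
go(.506,.2985,.044,104.1)"
```

```text
((505.470458984375, 300.1177062988281), (91.48242950439453, 16.01621437072754), 14.459809303283691) 1906 0.05140813023350016
((505.8504638671875, 300.21881103515625), (190.28463745117188, 170.34031677246094), 14.505182266235352) 32133
t 11.82 pos [0.5045 0.2987 0.198 ] yaw 101.2 F [ 0.2  0.4 -1.1] w 0.0856 q [ 0.43  0.49  1.51 -0.    1.14 -1.33]
shift [-0.013 -0.003  1.283] turn [-0.001 -0.001 -0.097]
```

View pics/w3.png

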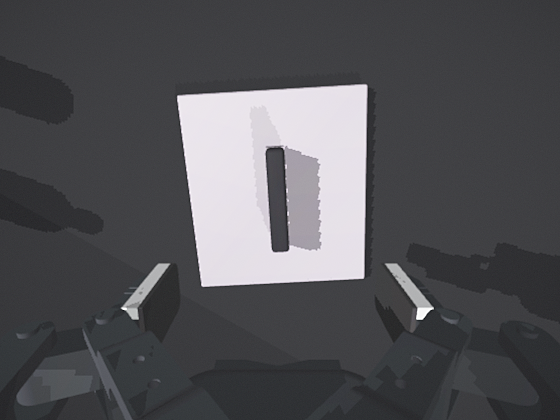

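The lid is centred below at pixel (277,190), and its handle is aligned with the jaws to within about 3°. The refined pose is (505.7, 300.1) mm, yaw 14.45°.

```bash
python3 -c "
from h import *
go(.5057,.3001,.040,104.45)"
```

```text
t 11.82 pos [0.5045 0.2987 0.198 ] yaw 101.2 F [ 0.2  0.4 -1.1] w 0.0856 q [ 0.43  0.49  1.51 -0.    1.14 -1.33]
shift [-0.013  0.01   1.316] turn [-0.001 -0.001 -0.108]
```

apply_moves(commands="-.01 .01 .15 0 0 -.108;-.013 .01 .35 0 0 -.108;-.013 .01 .55 0 0 -.108;-.013 .01 .75 0 0 -.108;-.013 .01 .9 0 0 -.108;-.013 .01 .9 0 0 -.108;-.013 .01 .9 0 0 -.108")

```text
clock: 12.4
eef_pos: [0.5058, 0.2999, 0.09]
ee_rot: [-0.001, -0.126, 0.992, -0.0]
ft_force: [1.4, 1.1, 0.2]
gripper_width: 0.0852
gripper_force: 0.0
```

apply_moves(commands="0 0 .1 0 0 0;0 0 .2 0 0 0;0 0 .3 0 0 0;0 0 .38 0 0 0;0 0 .416 0 0 0;0 0 .416 0 0 0;0 0 .416 0 0 0")

```text
clock: 12.98
eef_pos: [0.506, 0.3008, 0.0402]
ee_rot: [-0.0, -0.128, 0.992, -0.0]
ft_force: [0.2, -0.1, 0.6]
gripper_width: 0.0856
gripper_force: 0.0
```

```bash
python3 -c "
from h import *
go(.5057,.3001,.040,104.45)"
```

```text
t 12.98 pos [0.506  0.3008 0.0402] yaw 104.66 F [ 0.2 -0.1  0.6] w 0.0856 q [ 0.43  0.71  1.62  0.    0.81 -1.39]
shift [ 0.004 -0.005  0.002] turn [-0.    -0.001  0.007]
```

apply_moves(commands="0 0 0 0 0 0;0 0 0 0 0 0;0 0 0 0 0 0;0 0 0 0 0 0;0 0 0 0 0 0;0 0 0 0 0 0;0 0 0 0 0 0;0 0 0 0 0 0", grip=0)

```text
clock: 13.65
eef_pos: [0.5061, 0.3008, 0.0406]
ee_rot: [0.0, -0.128, 0.992, 0.0]
ft_force: [1.1, -0.6, 5.0]
gripper_width: 0.0151
gripper_force: 59.6
```

apply_moves(commands="0 0 0 0 0 0;0 0 0 0 0 0;0 0 0 0 0 0;0 0 0 0 0 0;0 0 0 0 0 0")

```text
clock: 14.07
eef_pos: [0.5061, 0.3009, 0.0406]
ee_rot: [0.0, -0.128, 0.992, 0.0]
ft_force: [-1.1, -0.7, 5.7]
gripper_width: 0.015
gripper_force: 59.6
```

apply_moves(commands="0 0 -.05 0 0 0;0 0 -.15 0 0 0;0 0 -.3 0 0 0;0 0 -.47 0 0 0;0 0 -.65 0 0 0;0 0 -.82 0 0 0;0 0 -.95 0 0 0;0 0 -1 0 0 0")

```text
clock: 14.73
eef_pos: [0.5068, 0.3012, 0.1635]
ee_rot: [0.002, -0.128, 0.992, 0.001]
ft_force: [0.4, -0.1, -2.3]
gripper_width: 0.0151
gripper_force: 58.6
```

apply_moves(commands="0 0 -.05 0 0 0;0 0 -.15 0 0 0;0 0 -.3 0 0 0;0 0 -.45 0 0 0;0 0 -.6 0 0 0;0 0 -.7 0 0 0;0 0 -.75 0 0 0;0 0 -.75 0 0 0")

```text
clock: 15.4
eef_pos: [0.5063, 0.3009, 0.251]
ee_rot: [0.0, -0.128, 0.992, 0.0]
ft_force: [0.3, 0.4, -2.9]
gripper_width: 0.0149
gripper_force: 58.5
```

```bash
python3 -c "
from h import *
go(.5475,-.2955,.25,71.3)"
```

```text
t 15.4 pos [0.5063 0.3009 0.251 ] yaw 104.68 F [ 0.3  0.4 -2.9] w 0.0149 q [ 0.43  0.44  1.44 -0.    1.26 -1.39]
shift [ 0.927 -4.895  0.006] turn [1.000e-03 2.000e-03 1.113e+00]
```

The lid is lifted, so I'll transfer it at z 0.25. The lid's underside at about 0.21 clears the bottle.

apply_moves(commands=".01 -.05 0 0 0 0;.03 -.15 0 0 0 0;.06 -.3 0 0 0 0;.09 -.47 0 0 0 0;.12 -.64 0 0 0 0;.15 -.81 0 0 0 0;.185 -.979 0 0 0 0")

```text
clock: 15.98
eef_pos: [0.5137, 0.1794, 0.2492]
ee_rot: [-0.001, -0.128, 0.992, -0.0]
ft_force: [0.4, -0.5, -1.5]
gripper_width: 0.015
gripper_force: 58.7
```

apply_moves(commands=".03 -.16 0 0 0 0;.06 -.33 0 0 0 0;.09 -.49 0 0 0 0;.12 -.65 0 0 0 0;.15 -.81 0 0 0 0;.185 -.979 0 0 0 0")

```text
clock: 16.48
eef_pos: [0.5217, 0.0604, 0.2493]
ee_rot: [-0.001, -0.128, 0.992, 0.0]
ft_force: [0.1, -0.0, -2.4]
gripper_width: 0.0149
gripper_force: 58.7
```

apply_moves(commands=".03 -.16 0 0 0 0;.06 -.33 0 0 0 0;.09 -.49 0 0 0 0;.12 -.65 0 0 0 0;.15 -.81 0 0 0 0;.185 -.979 0 0 0 0")

```text
clock: 16.98
eef_pos: [0.5298, -0.0587, 0.2493]
ee_rot: [-0.001, -0.128, 0.992, 0.0]
ft_force: [0.0, 0.1, -3.0]
gripper_width: 0.0153
gripper_force: 58.7
```

apply_moves(commands=".03 -.16 0 0 0 0;.06 -.33 0 0 0 0;.09 -.49 0 0 0 0;.12 -.65 0 0 0 0;.15 -.81 0 0 0 0;.185 -.979 0 0 0 0")

```text
clock: 17.48
eef_pos: [0.5379, -0.1778, 0.2492]
ee_rot: [-0.001, -0.128, 0.992, 0.0]
ft_force: [0.1, -0.1, -3.2]
gripper_width: 0.0148
gripper_force: 58.7
```

apply_moves(commands=".03 -.16 0 0 0 .05;.06 -.33 0 0 0 .17;.09 -.49 0 0 0 .32;.12 -.65 0 0 0 .49;.15 -.81 0 0 0 .66;.17 -.91 0 0 0 .83;.185 -.979 0 0 0 .95;.185 -.979 0 0 0 1")

```text
clock: 18.15
eef_pos: [0.5461, -0.2979, 0.2489]
ee_rot: [-0.001, 0.136, 0.991, 0.0]
ft_force: [-1.4, 0.2, -3.4]
gripper_width: 0.015
gripper_force: 58.7
```

```bash
python3 - <<'E'
from h import *
go(.5475,-.2955,.25,71.3)
for n in("top","scene"):
    im=cams.get_image(n); P=cloud(im); X,Y,Z=P[...,0],P[...,1],P[...,2]
    r=np.hypot(X-.5475,Y+.2955)
    m=(r<.14)&(Z>.2)&(Z<.232)&(im["frame"].max(2)>60); z=np.median(Z[m]); m&=abs(Z-z)<.006
    print(n,m.sum(),z,cv2.minAreaRect((P[m][:,:2]*1000).astype(np.float32)),np.linalg.lstsq(np.c_[P[m][:,:2],np.ones(m.sum())],P[m][:,2],rcond=None)[0])
    save(im,n+"3.png")
E
```

```text
t 18.15 pos [ 0.5461 -0.2979  0.2489] yaw 74.33 F [-1.4  0.2 -3.4] w 0.015 q [-0.6   0.49  1.35 -0.    1.3  -1.89]
shift [-0.006  0.022 -0.009] turn [-0.    -0.003  0.101]
top 5567 0.22064910230085227 ((551.8436279296875, -275.2070617675781), (126.206298828125, 189.98611450195312), 74.37882232666016) [-0.00206183 -0.00157894  0.22137129]
scene 12118 0.22006796358816755 ((545.4092407226562, -296.6490478515625), (170.1831512451172, 191.73590087890625), 74.3031005859375) [-0.0047238   0.00057326  0.22284821]
```

View pics/scene3.png

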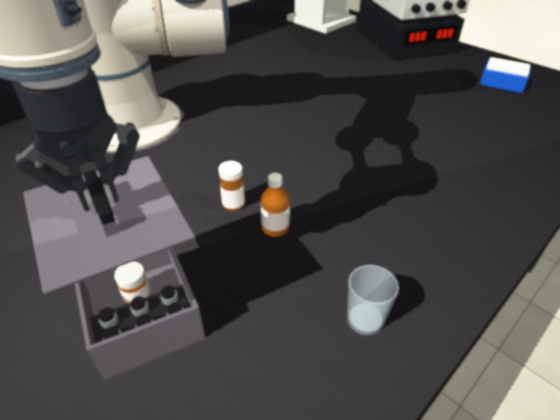

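The lid hangs level above the case, its plate spanning about (25–190,160–285). The jar still stands at (130,280). I'll align and lower it.

apply_moves(commands="-.006 .016 .05 0 0 .05;-.006 .016 .15 0 0 .1;-.006 .016 .3 0 0 .101;-.006 .016 .45 0 0 .101;-.006 .016 .6 0 0 .101;-.006 .016 .74 0 0 .101;-.006 .016 .82 0 0 .101;-.006 .016 .85 0 0 .101")

```text
clock: 18.92
eef_pos: [0.5475, -0.2934, 0.1464]
ee_rot: [-0.001, 0.159, 0.987, 0.001]
ft_force: [-0.5, 0.5, -3.0]
gripper_width: 0.0152
gripper_force: 58.7
```

apply_moves(commands="0 0 0 0 0 0;0 0 .05 0 0 0;0 0 .1 0 0 0;0 0 .14 0 0 0;0 0 .18 0 0 0;0 0 .22 0 0 0;0 0 .23 0 0 0;0 0 .23 0 0 0")

```text
clock: 19.58
eef_pos: [0.5485, -0.2938, 0.1202]
ee_rot: [-0.0, 0.159, 0.987, 0.0]
ft_force: [0.2, 1.2, -2.3]
gripper_width: 0.0148
gripper_force: 58.7
```

```bash
python3 -c "
from h import *
go(.5473,-.2962,.1146,71.3)"
```

```text
t 19.58 pos [ 0.5485 -0.2938  0.1202] yaw 71.65 F [ 0.2  1.2 -2.3] w 0.0148 q [-0.59  0.63  1.49 -0.    1.02 -1.84]
shift [ 0.003 -0.022  0.047] turn [ 0.    -0.001  0.012]
```

apply_moves(commands=".003 -.015 0 0 0 .012;.003 -.015 .012 0 0 .012;.003 -.015 .024 0 0 .012;.003 -.015 .036 0 0 .012;.003 -.015 .042 0 0 .012;.003 -.015 .042 0 0 .012;.003 -.015 .042 0 0 .012")

```text
clock: 20.17
eef_pos: [0.5477, -0.2955, 0.1156]
ee_rot: [-0.0, 0.163, 0.987, 0.0]
ft_force: [0.9, -0.3, -2.3]
gripper_width: 0.0152
gripper_force: 58.7
```

apply_moves(commands="0 0 .005 0 0 0;0 0 .009 0 0 0;0 0 .009 0 0 0;0 0 .009 0 0 0")

```text
clock: 20.5
eef_pos: [0.5478, -0.2955, 0.1146]
ee_rot: [0.0, 0.163, 0.987, -0.0]
ft_force: [-0.1, -0.1, -1.4]
gripper_width: 0.0149
gripper_force: 58.9
```

apply_moves(commands="0 0 .004 0 0 0;0 0 .004 0 0 0;0 0 .004 0 0 0")

```text
clock: 20.75
eef_pos: [0.5478, -0.2955, 0.1146]
ee_rot: [0.0, 0.163, 0.987, -0.0]
ft_force: [-3.3, 1.7, 5.9]
gripper_width: 0.0149
gripper_force: 60.1
```

apply_moves(commands="0 0 .004 0 0 0;0 0 .004 0 0 0;0 0 .004 0 0 0")

```text
clock: 21.0
eef_pos: [0.5478, -0.2955, 0.1146]
ee_rot: [0.0, 0.163, 0.987, -0.0]
ft_force: [-5.0, 3.0, 14.4]
gripper_width: 0.0152
gripper_force: 61.2
```

The lid is seated at the expected height. I'll ease off, release and retreat.

apply_moves(commands="0 0 -.005 0 0 0;0 0 -.005 0 0 0")

```text
clock: 21.17
eef_pos: [0.5478, -0.2955, 0.1146]
ee_rot: [0.0, 0.163, 0.987, -0.0]
ft_force: [-2.1, 1.8, 6.6]
gripper_width: 0.0151
gripper_force: 60.3
```

apply_moves(commands="0 0 0 0 0 0;0 0 0 0 0 0;0 0 0 0 0 0;0 0 0 0 0 0;0 0 0 0 0 0;0 0 0 0 0 0;0 0 0 0 0 0;0 0 0 0 0 0", grip=0.8)

```text
clock: 21.83
eef_pos: [0.5477, -0.2955, 0.1142]
ee_rot: [-0.0, 0.163, 0.987, -0.0]
ft_force: [-0.5, -0.2, 0.7]
gripper_width: 0.0684
gripper_force: 0.0
```

apply_moves(commands="0 0 -.05 0 0 0;0 0 -.15 0 0 0;0 0 -.3 0 0 0;0 0 -.5 0 0 0;0 0 -.7 0 0 0;0 0 -.9 0 0 0;0 0 -1 0 0 0;0 0 -1 0 0 0")

```text
clock: 22.5
eef_pos: [0.549, -0.2963, 0.2386]
ee_rot: [0.003, 0.163, 0.987, -0.001]
ft_force: [0.6, 0.0, 0.9]
gripper_width: 0.0684
gripper_force: 0.0
```

apply_moves(commands=".2 .2 -.1 0 0 0;.4 .4 -.2 0 0 0;.6 .6 -.3 0 0 0;.8 .8 -.3 0 0 0;1 1 -.3 0 0 0;1 1 -.3 0 0 0;1 1 -.3 0 0 0")

```text
clock: 23.08
eef_pos: [0.4719, -0.142, 0.2707]
ee_rot: [0.0, 0.162, 0.987, 0.0]
ft_force: [-0.8, -1.0, 0.3]
gripper_width: 0.068
gripper_force: 0.0
```

```bash
python3 - <<'E'
from h import *
go(.5473,-.2962,.1146,71.3)
for n in("top","scene"):
    im=cams.get_image(n); P=cloud(im); X,Y,Z=P[...,0],P[...,1],P[...,2]
    m=(np.hypot(X-.5475,Y+.2955)<.14)&(Z>.08)&(Z<.094)
    print(n,m.sum(),np.median(Z[m]),cv2.minAreaRect((P[m][:,:2]*1000).astype(np.float32)),np.linalg.lstsq(np.c_[P[m][:,:2]-[.5475,-.2955],np.ones(m.sum())],P[m][:,2],rcond=None)[0])
    save(im,n+"4.png")
E
```

```text
t 23.08 pos [ 0.4719 -0.142   0.2707] yaw 71.39 F [-0.8 -1.   0.3] w 0.068 q [-0.41  0.29  1.63  0.    1.22 -1.66]
shift [-1.006 -1.017  1.301] turn [0.    0.    0.003]
top 1175 0.08651522915948073 ((622.6273193359375, -320.04632568359375), (169.4752655029297, 39.00397491455078), 68.99909973144531) [-0.00670431  0.00222717  0.08704463]
scene 11483 0.0858532690594832 ((546.0924072265625, -295.114990234375), (170.0934600830078, 192.23516845703125), 71.29258728027344) [-0.00174067 -0.00042659  0.08584866]
```

View pics/scene4.png

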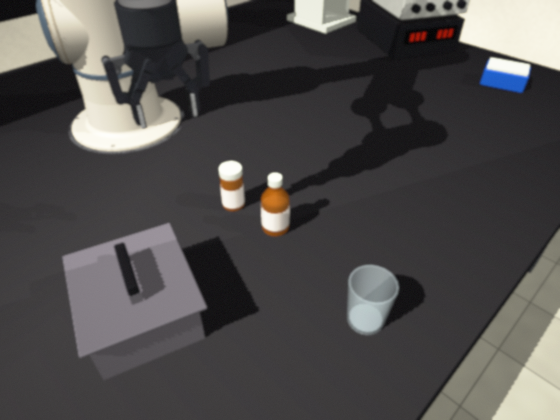

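The lid lies flat on the case at about (135,290). Its top is at 86 mm, tilted under 0.2°, and centred within 1 mm of the rim. The tall jar (231,185), bottle (275,208) and beaker (370,300) are where they were, and the arm is clear.

```bash
python3 -c "
from rig import sign_off
print(sign_off())"
```

```text
the job is handed in; nothing more can be done
None
```

The short jar stands upright in the empty half of the case, the lid lies flat on the rim, the tall jar was left where it stood, and the job was handed in after about 23 s of robot time.

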